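# Park the wax scraper in the slanted rest

### The arm

A 6-joint arm with a two-finger parallel gripper is mounted at the origin on the work surface. World frame = base frame: x ahead of the robot, y to its left, z up, the work surface at z = 0. Lengths are in m, angles in rad, forces in N, time in s.
With the tool pointing down it reaches from about 0.375 to 0.9 m from the base axis. Payload 3.1 kg.
Tool frame: the origin (TCP) lies at the centre of the arm's flange, where the gripper is bolted on; the fingertips stand 173 mm ahead of it and the grasp point (between the pads) lies 155 mm ahead of it (tip_extent is the distance from the TCP to the fingertips, in m); z points along the fingers, y is the direction in which the jaws open and shut (so a half turn about z gives the same grasp; the last joint's range is limited). The gripper opens to 85 mm and grips with 20 to 120 N. Pads are 22 mm wide; open, the fingers measure 114 mm over their backs; the gripper's body (76 mm by 85 mm) begins 54 mm behind the grasp point. The pads swing forward as they close: fully open they stand 13 mm farther back than shut.
Start: joints at [0.945, 0.527, 1.433, -0, 1.181, -0.178], TCP at [0.271, 0.563, 0.405] pointing down, gripper open.
Joint ranges: [-3.08, 3.08], [-0.75, 2.2], [0.22, 2.44], [-1.43, 4.57], [0, 2.65], [-2.85, 2.85]. Speed limits (rad/s): [2.79, 2.79, 3.14, 3.14, 3.14, 3.14].

### API

Orientations are given as a unit quaternion [x, y, z, w].
In Python, from station import sense, snapshot, sign_off, tip_extent gives the robot as it stands. The module is installed in compiled form; this text tells all that it offers.
- The arm moves only by the tool servo_tool, never from a script. Its argument "rows" is a list of rows, each a list of 3 entries, a list of its own where there are three numbers: the shift along the tool's x, y, z in mm, then the turn about the tool's z in degrees, then the opening, from -1 (shut) to 1 (fully open), so that 0 is half open. A call has 1 to 8 rows; each row is the pose to reach, as a shift and turn from the pose measured when the call began, along the tool's axes at that moment; what a row does not reach only later rows make up. A row lasts 1/10 s, in which the tool goes at most 50 mm and 8.59 degrees, less where a joint would pass 70% of its speed; a pose out of reach is approached as far as the arm can. A call with a gripper value outside its range is refused whole. The fingers move at their own pace and stop on an object; "force" is the grip in N (left out, the last holds). Time passes only in rows, so rows that repeat a pose let the fingers close. It gives the time, the measured TCP pose, the force and the opening at its end, in the units of the state.
- sense(): the state, without advancing time (a new reading comes with each control period).
- snapshot(name): name is "scene" or "top"; returns a dict with "image" (384x512x3 uint8, blue, green, red), "z_map" (384x512 float32, m along the optical axis (not along the pixel's ray), 0 where there is no reading), "vertical_fov" (degrees; the focal length in pixels is half the picture's height over the tangent of half this angle, whatever the lens; pixels are square), "cx", "cy" (the principal point, pixels), "cam_to_world" (4x4, takes a point from camera to world coordinates). Camera axes: x right, y down, z forward; pixel columns grow to the right and rows downward; lengths in m; the calibration is good to about 2 mm. A picture is of the moment at which its call begins.
- sign_off(): hands the job in, once; it reports no verdict.
The state is a dict: "t": time; "q": joint angles; "qd": joint speeds; "tau": joint torques, N m; "tcp_pos": TCP position; "tool_rot": TCP orientation; "force": force on the tool from outside, world axes, zero at the start; "ft_torque": the same for the moment, N m; "finger_gap": opening from 0.0 (shut) to 1.0 (fully open).
Only numpy, scipy, OpenCV 4.12 (cv2) and the standard library are available. Lean on these libraries where they do the work, as an engineer would, in place of code of your own. Each camera call takes 0.05 s, during which the arm holds its last target. There are 200 camera calls.

### The job

Pick up the wax scraper, the long tool with the wide flat blade, and lay it in the slanted rest: handle lying down in both notches, blade at the low end just short of or touching the toe plate, handle rising up the slope so that the technician can take it at that angle. Let go of it there, and leave the similar tool with the narrow blade where it lies.

Things in the scene. Friction and masses are not known exactly. Their poses are not given: they have to be found in the camera images.
- scraper_mid (a point): Wax scraper lying flat, 213 mm, 0.12 kg: dark grey handle 140 long, 20 wide, 22 high, thin steel neck, flat steel blade 50 x 50 x 3 mm at half height. Point: handle's centre line, half-way up (11 mm over the bench), at the balance point. x runs along the tool to the butt: butt at +85 mm, handle front -55, blade -78 to its edge -128. y across, z up.
- rest_seat (a point): Fixed aluminium rest, slope 25 deg. Point: where scraper_mid lies when seated, 115 mm over the bench; the scraper's axes then match these. x: up the slope, towards the robot's right; y: level; z: square to the slope, up. Two 12 mm thick notches at x = -42 and +60 mm hold the handle: floor at z = -11, 26 wide, flaring to 60 at z = +24. Between them finger room to a 24 mm wide spine, top at z = -40.
- rest_toe (a point): Toe plate of the rest: upright plate 60 mm wide, 8 mm thick, square to the slope at its low end. Point: middle of its face on the scraper's centre line, 133 mm down the slope from rest_seat (a seated scraper's edge is 5 mm short of it); the plate's top is 12 mm above this point along z. Same axes as rest_seat. The dark foot plate under the rest is 250 x 100 x 10 mm.
- spatula_mid (a point): Look-alike to leave alone: narrow spatula lying flat beside the scraper, left or right of it, middles 15 cm or more apart. Same handle, length, point and axes as the scraper, but its blade is only 14 mm wide.
Things that resemble listed ones, but are neither listed nor needed, are in the scene too. What is shaped like the part that bears scraper_mid but pink or yellow is not meant.

How it is judged:
By the outcome, as a careful person would: the job done as asked, in the order asked, and still so for the second after the job is handed in, with the robot touching nothing.
It also fails if it takes over 48 s, if anything falls off the work surface, if the arm or the gripper's body presses on something with over 40 N, if the wrist force passes 120 N, or if a joint passes its speed limit or range.

## Working session

There is one attempt and no reset: what is moved stays moved. The work goes in short steps, Python scripts to look and compute and a tool call to move; the robot and the scene stay as the last step left them, time stands still between calls to the robot, and variables do not carry over. Pictures are saved under pics/ and viewed, about 8 in all and at most 12, crops included, and the job is handed in when it is done.

Besides the shell and the picture viewer there is one more tool, called after "Emit:" as name(argument=value, ...) on one line, values as JSON. servo_tool: Moves the arm, as the interface text tells. Its arguments: {"type":"object","properties":{"rows":{"type":"array"},"force":{"type":"number"}},"required":["rows"]}

```bash
mkdir -p pics; cat > h.py <<'E'
import numpy as np, cv2
from station import sense, snapshot, sign_off, tip_extent
from scipy.spatial.transform import Rotation as R
def K(s): return s["image"].shape[0]/2/np.tan(np.radians(s["vertical_fov"])/2)
def cloud(s):
    f=K(s); z=s["z_map"].astype(float); v,u=np.indices(z.shape)
    p=np.stack([(u-s["cx"])/f*z,(v-s["cy"])/f*z,z],-1); T=np.array(s["cam_to_world"])
    return p@T[:3,:3].T+T[:3,3]
def ray(s,u,v,h):
    T=np.array(s["cam_to_world"]); f=K(s); d=T[:3,:3]@[(u-s["cx"])/f,(v-s["cy"])/f,1]
    return T[:3,3]+d*(h-T[2,3])/d[2]
def proj(s,p):
    T=np.array(s["cam_to_world"]); c=T[:3,:3].T@(np.array(p)-T[:3,3]); return c[:2]/c[2]*K(s)+[s["cx"],s["cy"]]
E
python3 - <<'E'
from h import *
import pickle
for n in("top","scene"):
    s=snapshot(n); pickle.dump(s,open(n+".pkl","wb")); cv2.imwrite(f"pics/{n}1.png",s["image"])
    print(n,K(s),np.round(s["cam_to_world"],3).tolist(),(s["z_map"]>0).mean())
S=sense();print(S["tcp_pos"],S["tool_rot"],S["t"],S["finger_gap"])
E
```

```text
top 464.9294662031765 [[-0.022, -0.996, 0.082, 0.384], [-1.0, 0.02, -0.018, -0.001], [0.016, -0.083, -0.996, 1.361], [0.0, 0.0, 0.0, 1.0]] 0.9958038330078125
scene 384.5751703300759 [[0.765, 0.55, -0.336, 0.881], [0.644, -0.643, 0.415, -0.507], [0.012, -0.533, -0.846, 1.11], [0.0, 0.0, 0.0, 1.0]] 0.99591064453125
[0.27038591 0.5631444  0.40380116] [ 2.22025919e-01  9.75040236e-01 -9.33897708e-04 -3.95749816e-04] 0.1 0.9997267304749251
```

View pics/top1.png

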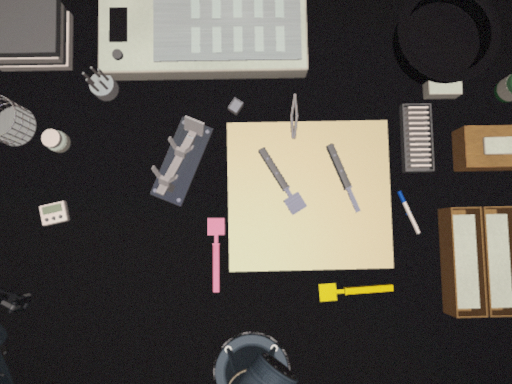

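View pics/scene1.png

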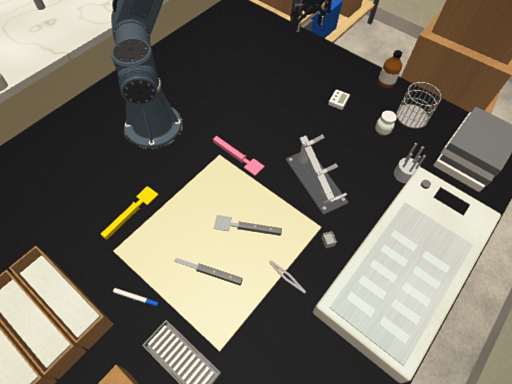

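Candidates in the top view are the dark-handled wide blade (blade 294,203, handle 273,168), the spatula (narrow blade 353,200), and the pink (216,255) and yellow (355,291) decoys. I choose the dark one with the wide blade. The rest is at (182,160).

```bash
python3 - <<'E'
from h import *
import pickle
s=pickle.load(open("top.pkl","rb"));P=cloud(s);im=s["image"]
g=cv2.cvtColor(im,cv2.COLOR_BGR2GRAY)
print("mat z",np.median(P[230:260,240:380,2]))
# scraper: non-yellow within window
hsv=cv2.cvtColor(im,cv2.COLOR_BGR2HSV)
w=np.zeros(g.shape,np.uint8); w[140:220,250:315]=1
hm=((g<110)&(w>0)).astype(np.uint8); bm=((g>=110)&(hsv[...,1]<60)&(w>0)).astype(np.uint8)
for n,m,h in(("handle",hm,.022),("blade",bm,.0125)):
    c=max(cv2.findContours(m,0,2)[0],key=cv2.contourArea); (u,v),sz,a=cv2.minAreaRect(c)
    B=cv2.boxPoints(((u,v),sz,a)); W=np.array([ray(s,*b,h) for b in B]); 
    print(n,(u,v),ray(s,u,v,h).round(4),np.linalg.norm(W[1]-W[0]),np.linalg.norm(W[2]-W[1]),"mean z",P[m>0][:,2].mean(), W.round(3).tolist())
# rest
A=P[105:215,140:220].reshape(-1,3)
for lo,hi in((.006,.016),(.03,.06),(.06,.08),(.08,.1),(.1,.12),(.12,.14),(.14,.2)):
    q=A[(A[:,2]>lo)&(A[:,2]<hi)]
    if len(q): print(lo,len(q),q.mean(0).round(4),q.min(0).round(3),q.max(0).round(3))
c=im[95:220,140:315]; cv2.imwrite("pics/crop.png",cv2.resize(c,None,fx=4.4,fy=4.4,interpolation=cv2.INTER_CUBIC))
q=A[(A[:,2]>.006)&(A[:,2]<.016)]
px=((q[:,:2]-[.3,0])*1000).astype(np.float32); print(cv2.minAreaRect(px))
E
```

```text
mat z 0.0008075033187360248
handle (281.0, 187.0) [ 0.5224 -0.0957  0.022 ] 0.0 0.0 mean z 0.01844606291616313 [[0.522, -0.096, 0.022], [0.522, -0.096, 0.022], [0.522, -0.096, 0.022], [0.522, -0.096, 0.022]]
blade (282.0, 179.5) [ 0.5453 -0.0998  0.0125] 0.188500355113333 0.23259979888919352 mean z 0.010449999753334183 [[0.664, -0.009, 0.012], [0.661, -0.197, 0.012], [0.428, -0.19, 0.012], [0.432, -0.004, 0.012]]
0.006 1889 [0.5993 0.1924 0.0105] [0.451 0.083 0.006] [0.776 0.315 0.016]
0.03 280 [0.6714 0.1658 0.0431] [0.515 0.124 0.03 ] [0.718 0.23  0.06 ]
0.06 252 [0.6373 0.1805 0.0703] [0.516 0.123 0.06 ] [0.728 0.223 0.08 ]
0.08 189 [0.5911 0.2019 0.0884] [0.516 0.168 0.08 ] [0.647 0.229 0.1  ]
0.1 181 [0.5564 0.2176 0.1121] [0.5   0.149 0.1  ] [0.657 0.25  0.12 ]
0.12 93 [0.5464 0.2228 0.1292] [0.508 0.151 0.12 ] [0.656 0.243 0.14 ]
0.14 80 [0.5516 0.2242 0.1527] [0.531 0.183 0.14 ] [0.572 0.251 0.166]
((313.13470458984375, 198.8135223388672), (231.87953186035156, 324.4439392089844), 89.91350555419922)
```

View pics/crop.png

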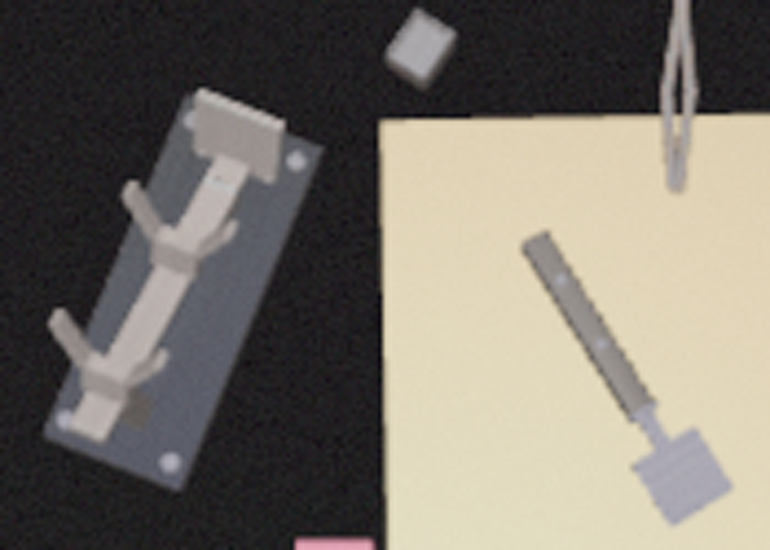

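The crop confirms the wide-blade scraper, with its butt at crop (537,240) and blade at (682,475). The rest's toe plate is at the far end (240,130) and its slope rises towards the robot, in depth too. Next I get the precise axes.

```bash
cat > m.py <<'E'
from h import *
def big(m): return max(cv2.findContours(m.astype(np.uint8),0,2)[0],key=cv2.contourArea)
def foot(s):
    f=s["image"].astype(int);P=cloud(s)
    m=((P[...,2]>.005)&(P[...,2]<.2)); w=np.zeros(m.shape,bool); w[105:212,145:217]=1
    m=m&w&((P[...,2]<.014)&(f.max(2)>45)); 
    c=big(cv2.morphologyEx(m.astype(np.uint8),3,np.ones((5,5)))); W=np.array([ray(s,*p[0],.01)[:2] for p in c])*1000
    return cv2.minAreaRect(W.astype(np.float32))
def dark(s,win):
    im=s["image"].astype(int); v0,v1,u0,u1=win
    w=np.zeros(im.shape[:2],bool); w[v0:v1,u0:u1]=1
    return w&((im[...,2]-im[...,0])<22)
E
python3 - <<'E'
from m import *
import pickle
s=pickle.load(open("top.pkl","rb"));P=cloud(s)
print("foot",foot(s))
m=dark(s,(145,216,255,310)); c=big(m); mm=np.zeros(m.shape,np.uint8); cv2.drawContours(mm,[c],-1,1,-1)
v,u=np.nonzero(mm); W=np.array([ray(s,a,b,.015) for a,b in zip(u,v)])[:,:2]
mu=W.mean(0);
# axis: from handle part only (narrow)
d=np.linalg.svd(W-mu)[2][0]; d*=np.sign(d[0])
for _ in range(3):
    t=(W-mu)@d; H=W[t>np.percentile(t,100)-.135]; mh=H.mean(0); d=np.linalg.svd(H-mh)[2][0]; d*=np.sign(d[0])
t=(W-mh)@d; n=(W-mh)@[-d[1],d[0]]
print("len",np.ptp(t),"yaw",np.degrees(np.arctan2(d[1],d[0])),"handle w",np.ptp(n[t>0]),"blade n",n[t<-.13].min(),n[t<-.13].max())
print("mid from butt",mh+d*(t.max()-.085),"from edge",mh+d*(t.min()+.128),"handle centre",mh+d*(t.max()-.07))
# rest
(cx,cy),sz,a=foot(s)
A=P[105:215,140:220].reshape(-1,3); A=A[(A[:,2]>.025)&(A[:,0]>.49)&(A[:,0]<.74)&(A[:,1]>.11)]
hi=A[A[:,2]>.14]; print("hi",hi.mean(0),len(hi))
E
```

```text
foot ((607.2386474609375, 193.261474609375), (101.94984436035156, 249.5537567138672), 66.90181732177734)
len 0.21152643112217318 yaw 30.76144428090901 handle w 0.019092984491479177 blade n -0.024852938985548332 0.025271473361887082
mid from butt [ 0.56336131 -0.08322428] from edge [ 0.56462755 -0.0824706 ] handle centre [ 0.57625087 -0.07555231]
hi [0.5516487  0.22417954 0.15266871] 80
```

```bash
python3 - <<'E'
from m import *
import pickle
for name in("top","scene"):
    s=pickle.load(open(name+".pkl","rb"));P=cloud(s).reshape(-1,3)
    c0=np.array([.6072,.1933]); y=np.radians(156.9); u=np.array([np.cos(y),np.sin(y)]); n=np.array([-u[1],u[0]])
    t=(P[:,:2]-c0)@u; l=(P[:,:2]-c0)@n; z=P[:,2]
    k=(abs(t)<.13)&(abs(l)<.05)&(z>.025)&(z<.19); t,l,z=t[k],l[k],z[k]
    c,sn=np.cos(np.radians(25)),np.sin(np.radians(25))
    X=t*c+(z-.115)*sn; Z=-t*sn+(z-.115)*c
    print(name,k.sum())
    # spine top: points near |l|<.012, Z distribution
    for x0 in np.arange(-.15,.12,.01):
        q=(X>=x0)&(X<x0+.01)
        if q.sum()>3: print(f"{x0*1000:.0f}",q.sum(),"l",(np.percentile(l[q],[2,50,98])*1000).round(),"Z",(np.percentile(Z[q],[2,50,98])*1000).round())
E
```

```text
top 1120
-130 221 l [-29.  -2.  28.] Z [-41. -11.  10.]
-120 41 l [-23.   2.  23.] Z [-44. -20.   9.]
-110 25 l [-13.  -0.  10.] Z [-48. -45. -40.]
-100 29 l [-14.   1.  11.] Z [-51. -44. -38.]
-90 26 l [-10.  -0.  11.] Z [-52. -46. -40.]
-80 23 l [-12.   0.  11.] Z [-48. -45. -40.]
-70 25 l [-13.  -3.   8.] Z [-49. -45. -40.]
-60 7 l [-12.  -5.   3.] Z [-48. -44. -40.]
-40 57 l [-35. -10.  32.] Z [-38.  -6.  20.]
-30 147 l [-33.  -3.  30.] Z [-47. -18.  19.]
-20 24 l [-13.   0.  10.] Z [-49. -44. -40.]
-10 31 l [-12.   1.  11.] Z [-48. -44. -40.]
0 28 l [-12.  -1.  10.] Z [-50. -44. -41.]
10 28 l [-13.   1.  10.] Z [-51. -45. -41.]
20 26 l [-12.  -1.   9.] Z [-49. -45. -41.]
30 31 l [-11.  -0.  11.] Z [-104.  -45.  -40.]
40 33 l [-13.   3.  10.] Z [-114.  -46.  -40.]
50 16 l [-1. 10. 11.] Z [-108.  -80.  -40.]
60 53 l [-34.   0.  31.] Z [-84. -14.  18.]
70 167 l [-35.  -4.  31.] Z [-48. -16.  19.]
80 31 l [-13.   0.  10.] Z [-50. -45. -40.]
90 29 l [-12.  -0.  10.] Z [-51. -44. -41.]
100 20 l [-12.  -1.  10.] Z [-50. -45. -42.]
scene 762
-130 73 l [-26.  11.  34.] Z [-39.   2.  10.]
[... 277 characters left out ...]
 Z [-55. -48. -44.]
-50 22 l [-7.  6. 15.] Z [-53. -48. -44.]
-40 58 l [-29.  -5.  36.] Z [-49. -15.  17.]
-30 46 l [-29.  -2.  34.] Z [-49. -16.  16.]
-20 23 l [-7.  5. 16.] Z [-53. -48. -44.]
-10 22 l [-6.  5. 15.] Z [-52. -47. -44.]
0 23 l [-9.  4. 16.] Z [-53. -47. -43.]
10 23 l [-8.  4. 15.] Z [-55. -48. -43.]
20 24 l [-8.  6. 15.] Z [-85. -47. -42.]
30 42 l [-6.  6. 16.] Z [-113.  -74.  -43.]
40 47 l [-7. 12. 17.] Z [-112.  -73.  -45.]
50 43 l [-8. 13. 16.] Z [-108.  -52.  -43.]
60 69 l [-30.   3.  35.] Z [-80. -20.  17.]
70 56 l [-30.  -4.  37.] Z [-71. -15.  18.]
80 18 l [-7.  4. 16.] Z [-54. -48. -44.]
90 22 l [-8.  4. 15.] Z [-53. -47. -44.]
100 5 l [-1.  6. 14.] Z [-55. -48. -47.]
```

```bash
python3 - <<'E'
from m import *
import pickle
for name in("top","scene"):
    s=pickle.load(open(name+".pkl","rb"));P=cloud(s).reshape(-1,3)
    c0=np.array([.6072,.1933]); y=np.radians(156.9); u=np.array([np.cos(y),np.sin(y)]); n=np.array([-u[1],u[0]])
    t=(P[:,:2]-c0)@u; l=(P[:,:2]-c0)@n; z=P[:,2]
    k=(abs(t)<.13)&(abs(l)<.05)&(z>.025)&(z<.19); t,l,z=t[k],l[k],z[k]
    c,sn=np.cos(np.radians(25)),np.sin(np.radians(25))
    X=t*c+(z-.115)*sn; Z=-t*sn+(z-.115)*c
    q=Z>-.03
    print(name,[(int(a*1000),int(b)) for b,a in zip(*np.histogram(X[q],np.arange(-.14,.1,.002))) if b])
    f=q&(abs(l)<.012)&(X>-.1); print("floor Z",np.percentile(Z[f],[50,75,90,98]))
S=sense()
print(S["tcp_pos"],R.from_quat(S["tool_rot"]).as_matrix().round(3).tolist())
E
```

```text
top [(-132, 2), (-130, 7), (-128, 8), (-126, 26), (-124, 69), (-122, 70), (-120, 23), (-118, 1), (-39, 1), (-37, 8), (-35, 17), (-33, 10), (-31, 18), (-29, 16), (-27, 30), (-25, 37), (-23, 15), (-21, 4), (64, 5), (66, 18), (68, 20), (70, 19), (72, 20), (74, 25), (76, 49), (78, 10)]
floor Z [-0.0170438  -0.01517243 -0.01367641 -0.01125015]
scene [(-130, 10), (-128, 15), (-126, 12), (-124, 18), (-122, 9), (-37, 6), (-35, 14), (-33, 12), (-31, 13), (-29, 13), (-27, 13), (-25, 7), (64, 13), (66, 12), (68, 15), (70, 13), (72, 11), (74, 13), (76, 9)]
floor Z [-0.01727953 -0.01582367 -0.01468846 -0.01263891]
[0.27038591 0.5631444  0.40380116] [[-0.901, 0.433, -0.001], [0.433, 0.901, -0.002], [0.0, -0.002, -1.0]]
```

Measured values:
- **Scraper mid:** (0.564, -0.083), yaw 30.8°.
- **Rest seat:** (0.596, 0.197, 0.115), uphill yaw 156.9°. Notch spacing, spine height and foot size match the description.

Moving now.

Emit:
servo_tool(rows=[[[-20,-17,0],5,1],[[-55,-46,0],13,1],[[-93,-77,0],21,1],[[-130,-109,0],29,1],[[-167,-140,0],37,1],[[-204,-171,0],45,1],[[-241,-202,0],53,1],[[-278,-232,0],61,1]], force=25)

```text
t: 0.9
tcp_pos: [0.4208, 0.2318, 0.404]
tool_rot: [0.688, 0.726, -0.001, 0.0]
force: [1.1, -0.6, -1.1]
finger_gap: 1.0
```

Emit:
servo_tool(rows=[[[-40,16,0],8,1],[[-80,31,0],16,1],[[-120,47,20],24,1],[[-160,63,40],32,1],[[-200,78,55],40,1],[[-240,94,70],48,1],[[-285,111,85],56,1],[[-322,126,100],62.3,1]])

```text
t: 1.7
tcp_pos: [0.5641, -0.0857, 0.3034]
tool_rot: [0.965, 0.262, -0.001, 0.001]
force: [0.6, 0.5, -0.2]
finger_gap: 1.003
```

Emit:
servo_tool(rows=[[[0,0,0],0,1],[[0,0,0],0,1]])

```text
t: 1.9
tcp_pos: [0.5639, -0.0867, 0.3023]
tool_rot: [0.965, 0.261, -0.002, -0.0]
force: [-1.0, 0.4, 0.7]
finger_gap: 1.002
```

```bash
python3 - <<'E'
from h import *
S=sense(); M=R.from_quat(S["tool_rot"]).as_matrix(); print(S["t"],S["q"],S["tcp_pos"],M.round(3).tolist())
print("yaw",np.degrees(np.arctan2(M[1,0],M[0,0])), M.T@(np.array([.564,-.083,.177])-S["tcp_pos"])*1000)
s=snapshot("scene"); u,v=proj(s,[.564,-.083,.02]).astype(int); print(u,v)
c=s["image"][v-90:v+60,u-90:u+90]; cv2.imwrite("pics/s2.png",cv2.resize(c,None,fx=4,fy=4,interpolation=cv2.INTER_CUBIC))
E
```

```text
1.9 [-0.34791023  0.59339649  1.661928   -0.00267898  0.88953255  0.69602219] [ 0.56392881 -0.08671438  0.30230997] [[0.864, 0.504, -0.004], [0.504, -0.864, -0.001], [-0.004, -0.001, -1.0]]
yaw 30.28406411973732 [  2.3965733   -3.02428045 125.30563051]
255 225
```

View pics/s2.png

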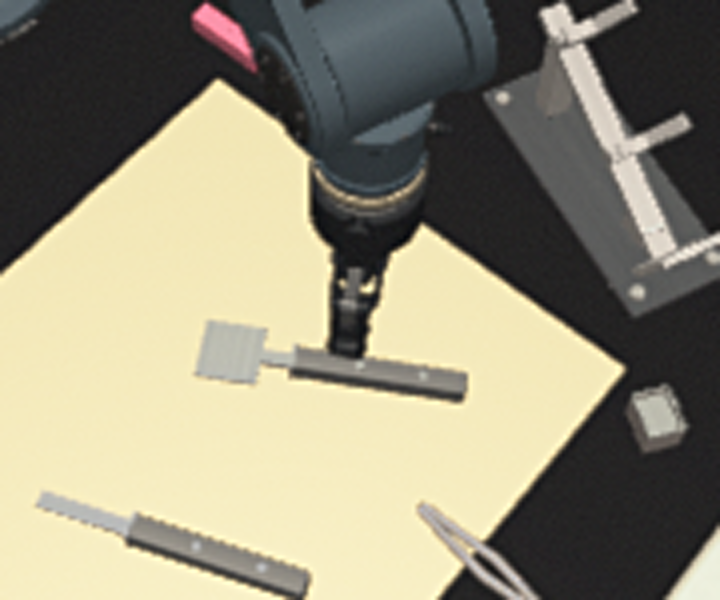

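The gripper hangs over the wide-blade scraper's handle (crop 345,360), between neck and butt and clear of everything. Next: descend and grip.

Emit:
servo_tool(rows=[[[1,-1.5,25],0.5,1],[[2,-3,60],0.5,1],[[2,-3,90],0.5,1],[[2,-3,110],0.5,1],[[2,-3,122],0.5,1],[[2,-3,125],0.5,1],[[2,-3,125],0.5,1],[[2,-3,125],0.5,1]])

```text
t: 2.75
tcp_pos: [0.5637, -0.0818, 0.179]
tool_rot: [0.966, 0.258, -0.001, 0.0]
force: [-0.5, 0.0, -0.5]
finger_gap: 0.996
```

Emit:
servo_tool(rows=[[[0,0,0],0,-1],[[0,0,0],0,-1],[[0,0,0],0,-1],[[0,0,0],0,-1],[[0,0,0],0,-1],[[0,0,0],0,-1],[[0,0,0],0,-1],[[0,0,0],0,-1]], force=30)

```text
t: 3.55
tcp_pos: [0.5639, -0.082, 0.1793]
tool_rot: [0.966, 0.258, -0.001, 0.001]
force: [0.4, -1.2, 5.3]
finger_gap: 0.23
```

Gap of 19.6 mm matches the handle. Lifting.

Emit:
servo_tool(rows=[[[0,0,-20],0,-1],[[0,0,-55],0,-1],[[0,0,-90],0,-1],[[0,0,-125],0,-1],[[0,0,-160],0,-1],[[0,0,-190],0,-1],[[0,0,-210],0,-1],[[0,0,-210],0,-1]])

```text
t: 4.35
tcp_pos: [0.5647, -0.0817, 0.3917]
tool_rot: [0.966, 0.258, 0.002, 0.002]
force: [-0.1, -1.1, -1.7]
finger_gap: 0.226
```

```bash
python3 - <<'E'
from h import *
S=sense(); M=R.from_quat(S["tool_rot"]).as_matrix(); print(S["t"],S["q"],S["tcp_pos"],S["force"])
print("yaw",np.degrees(np.arctan2(M[1,0],M[0,0])), M.T@(np.array([.5959,.1971,.39])-S["tcp_pos"])*1000)
E
```

```text
4.35 [-0.33900585  0.46906376  1.58709704 -0.00209306  1.08011363  0.7106237 ] [ 0.56467437 -0.08165738  0.39173108] [-0.10177901 -1.11305764 -1.74739451]
yaw 29.917196795372885 [ 166.09045035 -226.04619595    0.89010776]
```

Held (about 1.2–1.7 N). Next: move towards the rest and turn -127° about tool z.

Emit:
servo_tool(rows=[[[8,-11,0],-4,-1],[[25,-35,0],-11,-1],[[43,-58,0],-18.5,-1],[[60,-82,0],-26,-1],[[78,-106,0],-33.5,-1],[[96,-130,0],-41,-1],[[110,-150,0],-49,-1],[[120,-165,0],-56,-1]])

```text
t: 5.15
tcp_pos: [0.5857, 0.1229, 0.3884]
tool_rot: [0.73, 0.684, -0.001, 0.001]
force: [0.6, -0.2, -0.9]
finger_gap: 0.225
```

Emit:
servo_tool(rows=[[[0,0,0],-7,-1],[[0,0,0],-15,-1],[[0,0,0],-23,-1],[[0,0,0],-31,-1],[[0,0,0],-39,-1],[[0,0,0],-47,-1],[[0,0,0],-55,-1],[[0,0,0],-63,-1]])

```text
t: 5.95
tcp_pos: [0.5851, 0.1229, 0.3857]
tool_rot: [0.262, 0.965, -0.002, -0.002]
force: [-0.5, -0.2, -1.5]
finger_gap: 0.226
```

```bash
python3 - <<'E'
from h import *
S=sense(); M=R.from_quat(S["tool_rot"]).as_matrix(); print(S["t"],S["q"],S["tcp_pos"],S["force"])
print("yaw",np.degrees(np.arctan2(M[1,0],M[0,0])), M.T@(np.array([.5959,.1971,.35])-S["tcp_pos"])*1000)
E
```

```text
5.95 [ 0.02086708  0.51362164  1.52119023 -0.00343882  1.11183086 -1.01801638] [0.58506447 0.12285432 0.38569516] [-0.49823876 -0.17189895 -1.51385654]
yaw 149.61096639523478 [28.11577069 69.71400431 35.40388514]
```

Emit:
servo_tool(rows=[[[7,17,0],-4,-1],[[14,35,0],-7.3,-1],[[21,52,8],-7.3,-1],[[28,70,16],-7.3,-1],[[28,70,20],-7.3,-1],[[28,70,20],-7.3,-1],[[28,70,20],-7.3,-1]])

```text
t: 6.65
tcp_pos: [0.596, 0.1969, 0.3644]
tool_rot: [0.2, 0.98, -0.003, -0.003]
force: [-0.5, -0.3, -1.9]
finger_gap: 0.228
```

```bash
python3 - <<'E'
from h import *
S=sense(); M=R.from_quat(S["tool_rot"]).as_matrix(); print(S["t"],S["tcp_pos"],S["force"])
print("yaw",np.degrees(np.arctan2(M[1,0],M[0,0])), M.T@(np.array([.5959,.1971,.35])-S["tcp_pos"])*1000)
o=[]
for n in("top","scene"):
    s=snapshot(n); u,v=proj(s,[.6,.19,.16]).astype(int); print(n,u,v)
    c=s["image"][max(v-70,0):v+70,u-65:u+65]; o.append(cv2.resize(c,(390,420),interpolation=cv2.INTER_CUBIC))
cv2.imwrite("pics/p3.png",np.hstack(o))
E
```

```text
6.65 [0.59601517 0.19694248 0.36441702] [-0.52644681 -0.28026723 -1.91413521]
yaw 156.87346271273972 [ 0.10001746  0.18938289 14.41675331]
top 174 154
scene 321 151
```

View pics/p3.png

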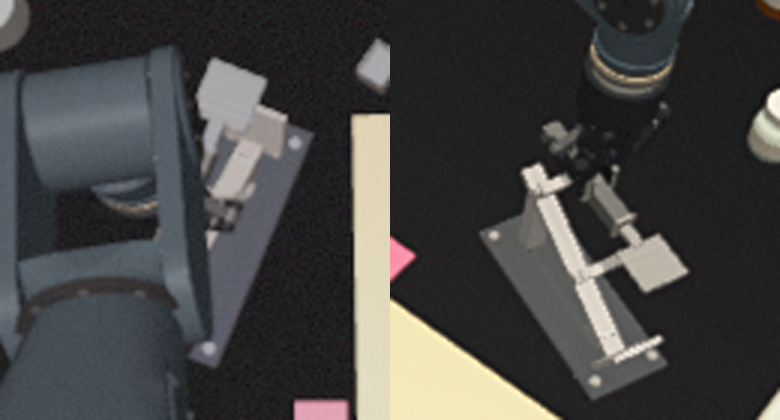

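The scraper is held level with its blade towards the toe: top crop (230,95), scene crop (655,262). I check its offset from the blade's depth points.

```bash
cat > b.py <<'E'
from h import *
u=np.array([-.9196,.3928]);n=np.array([-.3928,-.9196]);seat=np.array([.5959,.1971])
def loc(P): return (P[...,:2]-seat)@u*1000,(P[...,:2]-seat)@n*1000,P[...,2]*1000
E
python3 - <<'E'
from b import *
for nm in("top","scene"):
    s=snapshot(nm); t,l,z=loc(cloud(s).reshape(-1,3))
    k=(z>165)&(z<225)&(t<-80)&(t>-160)&(abs(l)<60); t,l,z=t[k],l[k],z[k]
    if k.sum()<5: print(nm,k.sum()); continue
    print(nm,k.sum(),"t",np.percentile(t,[1,50,99]).round(1),"l",np.percentile(l,[1,50,99]).round(1),"z",z.mean().round(1),"slope",np.polyfit(t,z,1))
    (c,sz,a)=cv2.minAreaRect(np.c_[t,l].astype(np.float32)); print(c,sz,a)
E
```

```text
top 373 t [-129.5 -106.2  -80.3] l [-26.3  -0.4  23. ] z 198.7 slope [2.00031558e-02 2.00826072e+02]
(-105.20391082763672, -1.6779861450195312) (50.281978607177734, 50.22773361206055) 0.17522776126861572
scene 255 t [-129.5 -105.2  -81.2] l [-23.    2.6  27.1] z 196.6 slope [4.73044836e-03 1.97080088e+02]
(-105.46994018554688, 2.109445571899414) (51.157649993896484, 49.974212646484375) 89.8235092163086
```

Blade centre is at -105 mm (nominal -103) and lateral offset is within 1 mm, so I shift +2 uphill and descend. The butt meets the upper notch at about TCP z 0.312; then the tool should pivot in the pads.

Emit:
servo_tool(rows=[[[1,0,10],0,-1],[[2,0,22],0,-1],[[2,0,34],0,-1],[[2,0,43],0,-1],[[2,0,47],0,-1],[[2,0,47],0,-1]], force=20)

```text
t: 7.45
tcp_pos: [0.5941, 0.1973, 0.3175]
tool_rot: [0.201, 0.98, -0.002, -0.003]
force: [-0.2, -0.5, -1.3]
finger_gap: 0.229
```

Emit:
servo_tool(rows=[[[0,0,2],0,-1],[[0,0,4],0,-1],[[0,0,6],0,-1],[[0,0,8],0,-1],[[0,0,10],0,-1],[[0,0,12],0,-1],[[0,0,12],0,-1]])

```text
t: 8.15
tcp_pos: [0.5949, 0.1969, 0.3062]
tool_rot: [0.201, 0.98, -0.002, -0.001]
force: [2.5, -2.0, 4.4]
finger_gap: 0.225
```

Emit:
servo_tool(rows=[[[0.5,0,2],0,-1],[[1,0,4],0,-1],[[1,0,6],0,-1],[[1,0,8],0,-1],[[1,0,10],0,-1],[[1,0,12],0,-1],[[1,0,12],0,-1]])

```text
t: 8.85
tcp_pos: [0.5946, 0.1973, 0.294]
tool_rot: [0.201, 0.98, -0.002, -0.0]
force: [4.7, -2.2, 2.5]
finger_gap: 0.222
```

```bash
cat > v.py <<'E'
from b import *
import sys
S=sense(); print(S["t"],S["tcp_pos"],S["force"],S["finger_gap"])
o=[]
for nm in("top","scene"):
    s=snapshot(nm); t,l,z=loc(cloud(s).reshape(-1,3))
    c,sn=np.cos(np.radians(25)),np.sin(np.radians(25)); X=t*c+(z-115)*sn; Z=-t*sn+(z-115)*c
    k=(X<-82)&(X>-127)&(abs(l)<40)&(Z>-25)&(Z<80); 
    if k.sum()>20:
        f=np.linalg.lstsq(np.c_[t[k],l[k],np.ones(k.sum())],z[k],rcond=None)[0]; print(nm,k.sum(),"pitch",np.degrees(np.arctan(f[0])),"X",np.percentile(X[k],[1,50,99]).round(1),"l",np.percentile(l[k],[1,50,99]).round(1),"Z",np.percentile(Z[k],[5,50,95]).round(1))
    u,v=proj(s,[.6,.19,.1]).astype(int)
    o.append(cv2.resize(s["image"][max(v-60,0):v+60,u-55:u+55],(390,425),interpolation=cv2.INTER_CUBIC))
cv2.imwrite(f"pics/{sys.argv[1]}.png",np.hstack(o))
E
python3 v.py p4
```

```text
8.85 [0.59456752 0.19727474 0.29404671] [ 4.6682143  -2.21300008  2.50504755] 0.22162155237459463
top 228 pitch 13.65695168276759 X [-120.3 -101.3  -82.3] l [-25.7  -1.4  22.9] Z [24.6 30.  34.9]
scene 189 pitch 14.165263591723193 X [-119.9 -101.3  -82.4] l [-22.1   3.6  27.5] Z [22.6 27.  31.3]
```

View pics/p4.png

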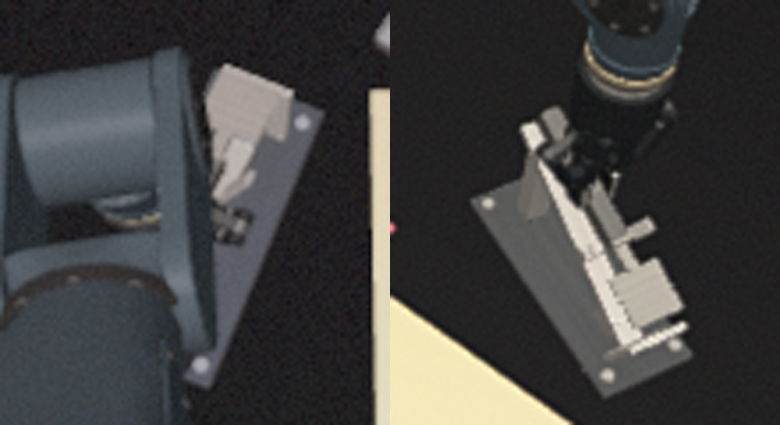

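It is pivoting as planned: pitch about 14°, the blade (scene crop 650,292) short of the toe plate, the handle within the notches. Continuing.

Emit:
servo_tool(rows=[[[0.5,0,2],0,-1],[[1,0,4],0,-1],[[1,0,6],0,-1],[[1,0,8],0,-1],[[1,0,10],0,-1],[[1,0,11],0,-1],[[1,0,11],0,-1]])

```text
t: 9.65
tcp_pos: [0.5937, 0.1977, 0.2835]
tool_rot: [0.201, 0.98, -0.002, -0.0]
force: [3.5, -3.3, 7.4]
finger_gap: 0.228
```

```bash
python3 v.py p5
```

```text
9.65 [0.5937223  0.19767414 0.28352256] [ 3.54616085 -3.33403781  7.36157965] 0.2275051986552278
top 215 pitch 24.124860879145295 X [-124.  -104.2  -83.7] l [-25.3  -0.6  23.3] Z [-1.   2.5  5.7]
scene 199 pitch 23.836649853536112 X [-124.  -103.2  -82.4] l [-23.    3.3  28.2] Z [-3.9 -0.5  2.7]
```

Emit:
servo_tool(rows=[[[-0.5,0,0.7],0,-1],[[-0.5,0,1.5],0,-1],[[-0.5,0,1.5],0,-1]])

```text
t: 10.05
tcp_pos: [0.5938, 0.1976, 0.2835]
tool_rot: [0.201, 0.98, -0.002, -0.0]
force: [0.4, -2.5, 13.0]
finger_gap: 0.223
```

Emit:
servo_tool(rows=[[[0,0,0],0,-0.4],[[0,0,0],0,-0.2],[[0,0,0],0,0],[[0,0,0],0,0.4],[[0,0,0],0,0.8],[[0,0,0],0,1],[[0,0,0],0,1],[[0,0,0],0,1]])

```text
t: 10.85
tcp_pos: [0.5938, 0.1976, 0.2835]
tool_rot: [0.201, 0.98, -0.002, -0.0]
force: [0.4, 0.3, -0.6]
finger_gap: 1.001
```

```bash
python3 v.py p6
```

```text
10.85 [0.59378939 0.19762262 0.28345774] [ 0.41519561  0.32294538 -0.61156947] 1.0005502933491488
top 219 pitch 24.32215016922554 X [-125.2 -102.3  -82.7] l [-25.4  -0.6  22.8] Z [-1.2  2.3  5.9]
scene 200 pitch 23.287050660435465 X [-124.1 -103.5  -82.7] l [-22.5   2.8  28.8] Z [-4.3 -0.7  3.2]
```

View pics/p6.png

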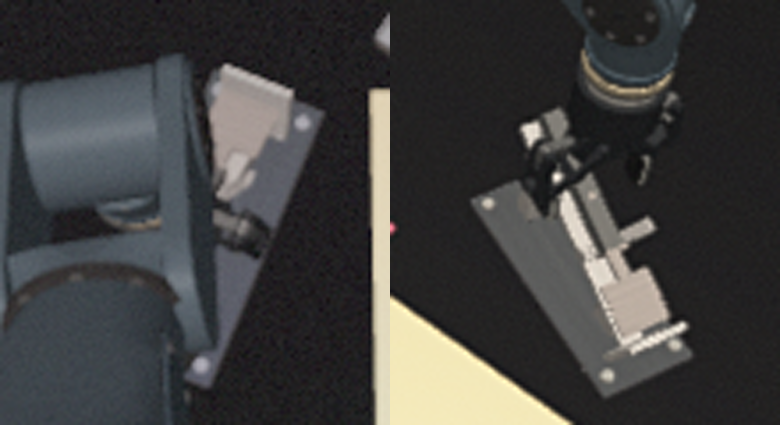

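The scraper lies in the rest, released (fingers open at scene crop 550,185 and 640,165), blade at the toe plate. Retreat straight up, then aside for a clear view.

Emit:
servo_tool(rows=[[[0,0,-8],0,1],[[0,0,-22],0,1],[[0,0,-45],0,1],[[0,0,-75],0,1],[[0,0,-110],0,1],[[0,0,-140],0,1],[[0,0,-150],0,1]])

```text
t: 11.65
tcp_pos: [0.5946, 0.1983, 0.4389]
tool_rot: [0.201, 0.98, -0.0, 0.004]
force: [0.7, 0.5, 1.1]
finger_gap: 1.0
```

Emit:
servo_tool(rows=[[[20,20,0],0,1],[[40,60,0],0,1],[[60,100,0],0,1],[[70,140,0],0,1],[[80,180,0],0,1],[[80,210,0],0,1],[[80,220,0],0,1],[[80,220,0],0,1]])

```text
t: 12.45
tcp_pos: [0.6074, 0.4329, 0.4373]
tool_rot: [0.2, 0.98, -0.001, 0.003]
force: [1.1, -1.1, -0.5]
finger_gap: 1.001
```

```bash
python3 v.py p7
```

```text
12.45 [0.6074471  0.43289307 0.43726222] [ 1.11667917 -1.10654263 -0.4594445 ] 1.0006208140300408
top 226 pitch 25.91572967734037 X [-126.  -103.3  -82.7] l [-26.1  -0.8  23.1] Z [-1.6  2.1  5.6]
scene 200 pitch 24.201363385908127 X [-124.  -103.2  -82.5] l [-22.4   3.4  27.8] Z [-3.9 -0.7  3.2]
```

View pics/p7.png

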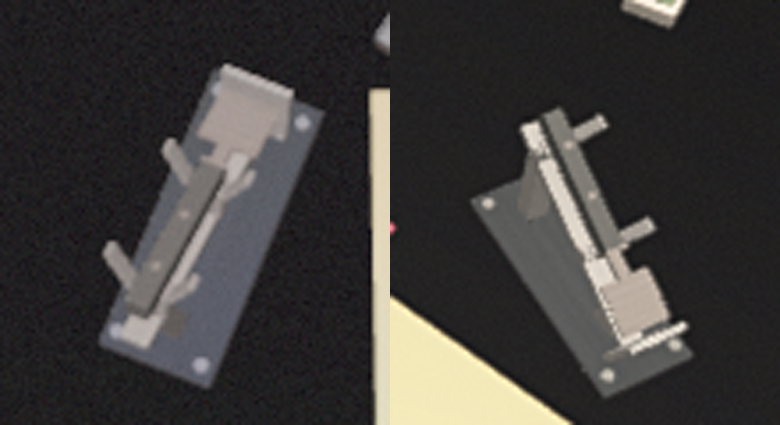

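The clear view shows the handle in both notches, the blade by the toe plate and nothing touching. Handing in.

```bash
python3 -c "
from station import *
sign_off(); print(sense()['t'])"
```

```text
the job is handed in; nothing more can be done
the job is handed in; nothing more can be done
```

The wide-blade scraper is lying in the slanted rest, handle down in both notches, and I let go of it there. I then moved the arm clear and handed the job in at about 12.5 s.

I gripped it at its balance point and turned it over the rest. Then I lowered it so the upper notch tipped it to the slope in a light grip.

**Last checks, with the arm clear:**
- **Slope:** the blade's pitch measured 25.9° in the top view and 24.2° in the scene view, against 25°.
- **Toe gap:** the blade's middle sits at about -103 mm, as it should when seated, so its edge is about 5 mm short of the toe plate.
- **Sideways:** the two views disagree by about 4 mm. The bare rest showed about the same difference, so I put it down to calibration; the handle is centred to about 1 mm.
- **Forces:** about 13 N at most in the readings after each move.
- **Spatula:** I did not go near it, but I did not re-measure it at the end.

**Disagreement with the description:** it says the rest rises towards the robot's right. I measured the slope rising towards the robot and slightly left, with the toe plate at the far end, and placed the scraper by that. Notch spacing, heights and foot size all matched.

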